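Hold a coil core in the corner of the brazing jig

TASK

Pick up the blue-finned coil core and set it down upright on the narrow raised rest of the brazing jig, with its flat end (the end without copper bends) towards the orange end stop. Slide it into the corner so that the flat end is square against the orange stop and its long side is flat against both pads of the yellow side stop, press it firmly but not crushingly against both, and finish while still holding it there: do not let go. Leave the other things on the bench where they are.

Things in the scene. Friction and masses are not known exactly. Their poses are not given: they have to be found in the camera images.
- core: The part to handle: rigid block of bright blue fins between thin aluminium end plates, 100 mm long (x) x 44 mm wide (y) x 64 mm high (z), 0.25 to 0.5 kg. Origin: centre of the underside. +x points to its flat end (x = +50 mm); at the -x end three copper U-bends stick out 18 mm. It starts upright on the bench. Grip it across its 44 mm width.
- jig: Brazing jig bolted to the bench, at a different place and angle each time: grey base plate 200 x 150 x 12 mm with a rest and two stops fixed on it. Origin: centre of the underside of the plate, on the bench. The core is fully home when its origin is straight above this origin at z = 50 mm, its axes parallel to the jig's (its +x the same way as the jig's +x).
- rest: Narrow raised rest of slippery white plastic in the middle of the jig: 70 mm long (x) x 26 mm wide (y), its flat level top 50 mm above the bench. The core overhangs it all round. Origin: centre of its foot, 12 mm above the bench.
- end_stop: Rigid orange stop of slippery plastic; its face, square to the jig's x, looks to -x and lies 50 mm from the jig's origin in +x; 40 mm wide, top 90 mm above the bench (40 mm above the rest). Origin: middle of the face's foot, 12 mm above the bench.
- side_stop: Two rigid slippery yellow pads that form one side stop: their faces, square to the jig's y, look to -y and lie 22 mm from the jig's origin in +y. Each is 16 mm long and 12 mm thick, centred 37 mm either side of the middle, so a 58 mm gap is left between them for a finger; tops 90 mm above the bench (40 mm above the rest). Origin: middle of the face line, 12 mm above the bench.
- corner (a point): Point where the planes of the two stop faces and the rest's top meet: 50, 22, 50 mm in the jig's frame. The core's lower flat-end, +y corner belongs here.
- bare_core: Bystander: a core of the same shape and size with bare silvery fins. Origin: centre of the underside.
- motor: Bystander: small fan motor, aluminium drum on a 70 x 60 mm foot, 75 mm high. Origin: centre of the underside.
- flux_jar: Bystander: jar with a red cap, 64 mm across, 85 mm high. Origin: centre of the underside.
- spanner: Bystander: steel spanner lying at the right.
- copper_ring: Bystander: flat copper ring, 110 mm across, 10 mm high, lying at the left.
- core_flat (a point): Centre of the lower edge of the blue core's flat end: 50 mm from the core's origin along its +x.
Mind the look-alikes: they are no part of the job. What is shaped like the core but purple is not meant. Leave any red look-alike of the jig alone.

How it is judged (in metres and radians):
On the way:
1. the blue core stands on the narrow rest (contact force between core and rest above 0.2 N and angle between core's own z axis and vertical below 0.12 rad and z of core in the frame of jig between 0.046 and 0.054 m), for 0.1 s.
At the end, for the whole second after the job is handed in: Fingers hold the core (over 1 N); it presses on each stop with over 1.5 N and bears on the rest (over 0.2 N); within 4 mm of home in the jig's x and y, 3 mm in height; flat end to the orange stop; square and upright within 0.06 rad; still (under 0.02 m/s) (contact force between core and end_stop above 1.5 N and contact force between core and side_stop above 1.5 N and contact force between core and rest above 0.2 N and contact force between the fingers and core above 1 N and angle between the x axis of core and the x axis of jig, either way round below 0.06 rad and angle between core's own z axis and vertical below 0.06 rad and x of core in the frame of jig between -0.004 and 0.004 m and y of core in the frame of jig between -0.004 and 0.004 m and z of core in the frame of jig between 0.047 and 0.053 m and linear speed of core below 0.02 m/s and x of core_flat in the frame of jig above 0.04 m); the arm keeps its last pose, push and grip.
It fails at once if the core is crushed against a stop (over 60 N) (contact force between core and end_stop above 60 N or contact force between core and side_stop above 60 N).
It fails at once if another thing on the bench is pushed away (over 30 mm) (distance of any of bare_core, motor, flux_jar, spanner, copper_ring from where it was at the start of the episode above 0.03 m).
It also fails if it takes over 58 s, if anything falls off the work surface, if the arm or the gripper's body presses on something with over 40 N, if the wrist force passes 120 N, or if a joint passes its speed limit or range.

ROBOT

A 6-joint arm with a two-finger parallel gripper is mounted at the origin on the work surface. World frame = base frame: x ahead of the robot, y to its left, z up, the work surface at z = 0. Lengths are in m, angles in degrees, forces in N, time in s.
With the tool pointing down it reaches from about 0.3 to 0.775 m from the base axis. Payload 14.6 kg.
Tool frame: the origin (TCP) lies on the mounting face of the last link; the fingertips stand 173 mm ahead of it and the grasp point (between the pads) lies 155 mm ahead of it; z points along the fingers, y is the line along which they close (so a half turn about z gives the same grasp; the last joint's range is limited). The gripper opens to 85 mm and grips with 20 to 120 N. Pads are 22 mm wide; open, the fingers measure 114 mm over their backs; the gripper's body (76 mm by 85 mm) begins 54 mm behind the grasp point. The pads swing forward as they close: fully open they stand 13 mm farther back than shut.
Start: joints at [72.846, 17.183, 87.147, -0, 75.671, -3.816], TCP at [0.127, 0.535, 0.405] pointing down, gripper open.
Joint ranges: [-173.82, 173.82], [-45.26, 126.66], [13.44, 144.39], [-59.66, 239.66], [0, 175.72], [-146.38, 146.38]. Speed limits (degrees/s): [127.2, 127.2, 147.25, 180, 180, 180].

INTERFACE

Orientations are given as a 3x3 rotation matrix whose columns are the frame's x, y, z axes.
In Python, from workcell import bot, vision, nets gives the robot as it stands.
- The arm moves only by the tool servo_tool, never from a script. Its argument "plan" is a list that holds one entry, the list of rows, each a list of 5 numbers: the shift along the tool's x, y, z as a fraction of full scale, then the turn about the tool's z as a fraction of full scale, then the opening, from -1 (shut) to 1 (fully open). In form: [[[tx, ty, tz, yaw, claw], ...]]. A call has 1 to 12 rows; each row shifts and turns the commanded pose from where the row before left it, along the tool's axes as they then stand; what a row does not reach is not made up. Full scale, the value 1, is 750 mm for a shift and 90 degrees for a turn. A row lasts 1/8 s, in which the tool goes at most 62.5 mm and 10.7 degrees, less where a joint would pass 70% of its speed; a pose out of reach is approached as far as the arm can. A call with a number of a shift or a turn outside -1 to 1 is refused whole. A call with a gripper value outside its range is refused whole. The fingers move at their own pace and stop on an object; "force" is the grip in N (left out, the last holds). Time passes only in rows, so rows that do not move let the fingers close. It gives the time, the measured TCP pose, the force, the opening and the grip force at its end, in the units of the state.
- bot.get_obs(): the state, without advancing time (a new reading comes with each control period).
- vision.grab_frame(name): name is "scene" or "top" or "wrist"; returns the picture (480x640x3 uint8, blue, green, red); there is no depth.
- vision.calibration(name): a dict with "camera_matrix" (3x3 intrinsics, pixels), "D" ([k1, k2, p1, p2, k3] as OpenCV has them; the pictures are not rectified), "pose" (4x4, takes a point from camera to world coordinates). Camera axes: x right, y down, z forward; pixel columns grow to the right and rows downward; lengths in m; the calibration is good to about 2 mm. A picture is of the moment at which its call begins: read the wrist's pose just before it. calibration takes no time and is no camera call; for the wrist camera it gives the pose at the moment of the call.
- bot.close_job(): hands the job in; it is judged then, once.
Trained networks look in the newest picture that a camera, given by its name, has taken for a name from the list of things; names that differ only in an ending like _2 or _b are one class to them, and where a whole thing is asked for, a point or a joint stands for the part that bears it (a point fixed in the world has none). Each returns a list of dicts, best first, with "confidence" (0 to 1); they miss things now and then, are a little off and sometimes report something else, mostly with a low value. They report only what shows in the picture. A call takes as long as a camera call. They do not tell look-alikes from the thing itself.
- nets.regions_of(label, camera): "mask" (480x640 bool, what is visible of it) and "pixel" ([column, row] in pixels, amid what is visible of it).
The state is a dict: "time_s": time; "qpos": joint angles; "qd": joint speeds; "joint_torque": joint torques, N m; "ee_pos": TCP position; "tool_rot": TCP orientation; "wrist_force": force on the tool from outside, world axes, zero at the start; "torque": the same for the moment, N m; "gripper_width": opening from 0.0 (shut) to 1.0 (fully open); "grasp_force": force on a finger pad.
Only numpy, scipy, OpenCV 4.12 (cv2) and the standard library are available. Lean on these libraries where they do the work, as an engineer would, in place of code of your own. Each camera call takes 0.05 s, during which the arm holds its last target. There are 200 camera calls.

## Working session

There is one attempt and no reset: what is moved stays moved. The work goes in short steps, Python scripts to look and compute and a tool call to move; the robot and the scene stay as the last step left them, time stands still between calls to the robot, and variables do not carry over. Pictures are saved under pics/ and viewed, at most 10 in all, crops included, and the job is handed in when it is done.

Besides the shell and the picture viewer there is one more tool, called after ">>>" in YAML: its name, and indented under it one key for each argument. servo_tool: Moves the arm, as the interface text tells. Its arguments: {"type":"object","properties":{"plan":{"type":"array","items":{"type":"array","items":{"type":"array","items":{"type":"number","minimum":-1,"maximum":1}}}},"force":{"type":"number"}},"required":["plan"]}

```bash
mkdir -p pics; python3 - <<'E'
from workcell import bot,vision,nets
import cv2,numpy as np
for n in("top","scene"):
    im=vision.grab_frame(n); cv2.imwrite(f"pics/{n}0.png",im)
    c=vision.calibration(n); print(n,np.round(c["camera_matrix"],1).tolist(),np.round(c["D"],4),np.round(c["pose"],3).tolist())
o=bot.get_obs(); print(o["time_s"],np.round(o["tool_rot"],3).tolist(),o["gripper_width"])
E
```

```text
top [[470.2, 0.0, 317.1], [0.0, 470.2, 250.9], [0.0, 0.0, 1.0]] [0.0283 0.     0.     0.     0.    ] [[-0.017, -0.986, 0.167, 0.243], [-1.0, 0.015, -0.013, 0.027], [0.01, -0.167, -0.986, 1.385], [0.0, 0.0, 0.0, 1.0]]
scene [[578.8, 0.0, 326.2], [0.0, 578.8, 240.0], [0.0, 0.0, 1.0]] [-0.031  0.     0.     0.     0.   ] [[0.812, 0.513, -0.278, 0.955], [0.583, -0.702, 0.409, -0.702], [0.014, -0.495, -0.869, 1.541], [0.0, 0.0, 0.0, 1.0]]
0.1 [[-0.973, 0.231, -0.0], [0.231, 0.973, -0.001], [0.0, -0.001, -1.0]] 1.0013210493012719
```

View pics/top0.png

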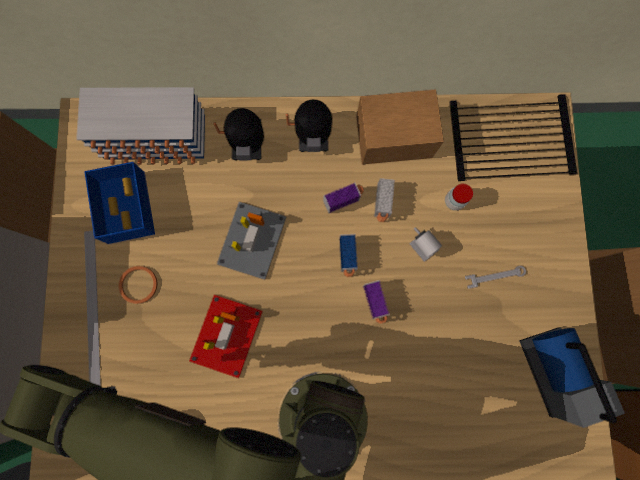

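View pics/scene0.png

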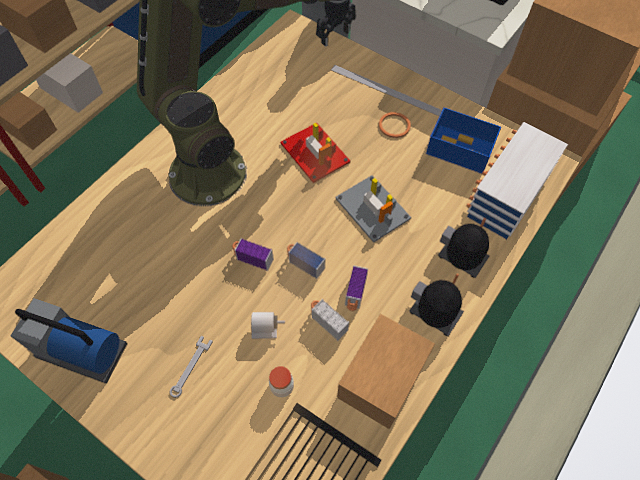

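The top view shows the blue core at (348,253), with its copper end at the bottom. The grey jig is at (252,239), with the orange stop at its top (256,218) and the yellow pads on its left at (243,222) and (236,244). The purple cores and the red jig are decoys.

```bash
cat > h.py <<'E'
from workcell import bot,vision,nets
import cv2,numpy as np
def plane(px,z,c):
    "pixels -> world points on horizontal plane z"
    K,D,P=[np.array(c[k],float) for k in("camera_matrix","D","pose")]
    u=cv2.undistortPoints(np.array(px,float).reshape(-1,1,2),K,D)[:,0]
    d=np.c_[u,np.ones(len(u))]@P[:3,:3].T; o=P[:3,3]
    return (o+d*((z-o[2])/d[:,2])[:,None])[:,:2]
def proj(pts,c):
    K,D,P=[np.array(c[k],float) for k in("camera_matrix","D","pose")]
    q=(np.array(pts,float)-P[:3,3])@P[:3,:3]
    return cv2.projectPoints(q,np.zeros(3),np.zeros(3),K,D)[0][:,0]
def rect(mask,z,c):
    cs=max(cv2.findContours(mask.astype(np.uint8),cv2.RETR_EXTERNAL,cv2.CHAIN_APPROX_NONE)[0],key=cv2.contourArea)
    w=plane(cs[:,0],z,c); r=cv2.minAreaRect((w*1000).astype(np.float32)); return np.round(r[0],1),np.round(r[1],1),round(r[2],1),np.round(cv2.boxPoints(r)).tolist()
E
python3 - <<'E'
from h import *
im=vision.grab_frame("top"); c=vision.calibration("top")
h=cv2.cvtColor(im,cv2.COLOR_BGR2HSV)
box=np.zeros((480,640),bool); box[225:270,330:365]=1
print("core",rect(box&cv2.inRange(h,(100,120,40),(120,255,255)).astype(bool),.064,c))
for l in("jig","core"):
  for r in nets.regions_of(l,"top"):
    if l=="jig":print(l,r["confidence"],r["pixel"],rect(r["mask"],.012,c))
    else:print(l,r["confidence"],r["pixel"])
print(plane([[256,218],[243,222],[236,244]],.09,c),plane([[251,238]],.05,c))
E
```

```text
core (array([463.7, -78.4]), array([90.8, 42.1]), 1.9, [[418.0, -59.0], [419.0, -101.0], [510.0, -98.0], [508.0, -56.0]])
jig 0.97 [253.5, 237.5] (array([514.5, 202.6]), array([159.1, 206.9]), 71.3, [[391.0, 160.0], [587.0, 94.0], [638.0, 245.0], [442.0, 311.0]])
jig 0.56 [226.0, 334.2] (array([233.7, 274.5]), array([155.4, 207.3]), 71.5, [[111.0, 234.0], [307.0, 168.0], [357.0, 315.0], [160.0, 381.0]])
core 0.9 [347.3, 254.8]
core 0.9 [340.4, 193.1]
core 0.6 [376.8, 301.0]
[[0.55863856 0.1803059 ]
 [0.54760045 0.21676586]
 [0.4849168  0.23570735]] [[0.50934064 0.1992061 ]]
```

>>> servo_tool:
  plan:
    - [[-0.0524,-0.0576,0,0,1],[-0.0524,-0.0576,0,0,1],[-0.0524,-0.0576,0,0,1],[-0.0524,-0.0576,0,0,1],[-0.0524,-0.0576,0,0,1],[-0.0524,-0.0576,0,0,1],[-0.0524,-0.0576,0,0,1],[-0.0524,-0.0576,0,0,1],[-0.0524,-0.0576,0,0,1],[-0.0524,-0.0576,0,0,1],[-0.0524,-0.0576,0,0,1],[-0.0524,-0.0576,0,0,1]]

```text
time_s: 1.75
ee_pos: [0.4667, -0.0801, 0.4048]
tool_rot: [[-0.973, 0.231, 0.0], [0.231, 0.973, -0.0], [-0.0, 0.0, -1.0]]
wrist_force: [1.1, 0.2, 1.2]
gripper_width: 1.002
grasp_force: 0.0
```

>>> servo_tool:
  plan:
    - [[0,0,0,-0.085,1],[0,0,0,-0.085,1],[0,0,0,0,1]]

```text
time_s: 2.12
ee_pos: [0.4662, -0.0782, 0.4046]
tool_rot: [[-0.999, -0.033, -0.0], [-0.033, 0.999, 0.0], [0.0, 0.0, -1.0]]
wrist_force: [-0.6, 0.3, -0.3]
gripper_width: 0.999
grasp_force: 0.0
```

```bash
python3 - <<'E'
from h import *
c=vision.calibration("wrist"); im=vision.grab_frame("wrist"); cv2.imwrite("pics/w1.png",im)
o=bot.get_obs(); print(o["time_s"],o["ee_pos"],np.round(o["tool_rot"],3).tolist(),o["qpos"])
print(np.round(c["camera_matrix"],1).tolist(),c["D"],np.round(c["pose"],3).tolist())
h=cv2.cvtColor(im,cv2.COLOR_BGR2HSV)
m=cv2.inRange(h,(100,120,40),(120,255,255)).astype(bool)
print(rect(m,.064,c))
E
```

```text
2.175 [ 0.46615087 -0.0780216   0.40464344] [[-1.0, -0.031, -0.0], [-0.031, 1.0, 0.0], [0.0, 0.0, -1.0]] [-1.39432789e+01  7.26237962e+00  9.91883411e+01  1.34376116e-03
  7.35550733e+01 -1.05741862e+02]
[[429.1, 0.0, 319.3], [0.0, 429.1, 238.7], [0.0, 0.0, 1.0]] [0.01668079 0.         0.         0.         0.        ] [[-0.033, 0.951, 0.308, 0.387], [0.999, 0.031, 0.011, -0.082], [0.001, 0.308, -0.951, 0.372], [0.0, 0.0, 0.0, 1.0]]
(array([464.4, -82.2]), array([91.8, 40.5]), 1.8, [[418.0, -63.0], [419.0, -104.0], [511.0, -101.0], [510.0, -61.0]])
```

View pics/w1.png

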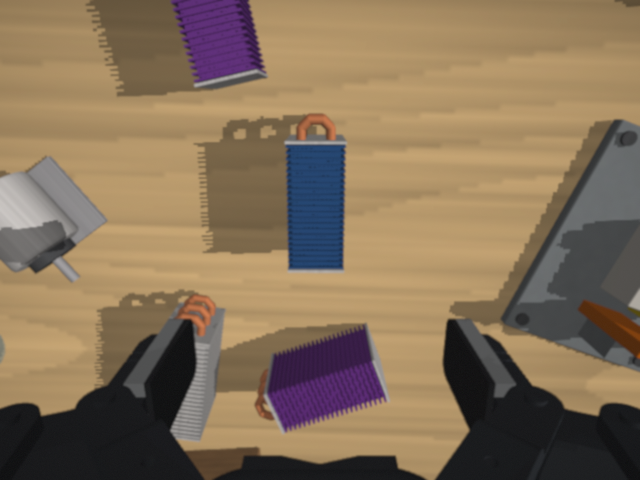

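The wrist view shows the blue core at (317,205), bends up, aligned with the gripper. Its copper end is on the image's far side. Next I descend and grip.

>>> servo_tool:
  plan:
    - [[0.003,-0.004,0.0484,0,1],[0,0,0.0484,0,1],[0,0,0.0484,0,1],[0,0,0.0484,0,1],[0,0,0.0484,0,1],[0,0,0.0484,0,1],[0,0,0,0,1],[0,0,0,0,-1],[0,0,0,0,-1],[0,0,0,0,-1],[0,0,0,0,-1],[0,0,0,0,-1]]
  force: 50

```text
time_s: 3.68
ee_pos: [0.4644, -0.0812, 0.1883]
tool_rot: [[-0.999, -0.034, 0.002], [-0.034, 0.999, -0.0], [-0.002, -0.001, -1.0]]
wrist_force: [-2.1, 1.9, 7.7]
gripper_width: 0.507
grasp_force: 51.3
```

>>> servo_tool:
  plan:
    - [[0,0,0,0,-1],[0,0,0,0,-1],[0,0,0,0,-1],[0,0,0,0,-1]]

```text
time_s: 4.18
ee_pos: [0.4644, -0.0811, 0.1883]
tool_rot: [[-0.999, -0.034, 0.002], [-0.034, 0.999, -0.0], [-0.002, -0.001, -1.0]]
wrist_force: [-2.4, 1.2, 9.6]
gripper_width: 0.507
grasp_force: 51.3
```

>>> servo_tool:
  plan:
    - [[0,0,-0.03,0,-1],[0,0,-0.06,0,-1],[0,0,-0.06,0,-1],[0,0,-0.06,0,-1],[0,0,-0.056,0,-1],[-0.002,0.047,0,0,-1],[-0.002,0.047,0,0,-1],[-0.002,0.047,0,0,-1],[-0.002,0.047,0,0,-1],[0,0,0,0.114,-1],[0,0,0,0.114,-1],[0,0,0,0,-1]]

```text
time_s: 5.68
ee_pos: [0.4649, 0.06, 0.3866]
tool_rot: [[-0.948, 0.317, 0.0], [0.317, 0.948, -0.0], [-0.0, -0.0, -1.0]]
wrist_force: [-0.2, 0.4, -3.5]
gripper_width: 0.51
grasp_force: 52.9
```

```bash
python3 - <<'E'
from h import *
c=vision.calibration("wrist"); im=vision.grab_frame("wrist"); cv2.imwrite("pics/w2.png",im)
np.save("c2.npy",c,allow_pickle=True)
o=bot.get_obs(); print(o["time_s"],o["ee_pos"],np.round(o["tool_rot"],3).tolist(),o["wrist_force"],o["gripper_width"])
# overlay predicted jig outline
J=np.array([.513,.2016]);t=np.radians(-18.6);R=np.array([[np.cos(t),-np.sin(t)],[np.sin(t),np.cos(t)]])
for pts,z in(([[-100,-75],[100,-75],[100,75],[-100,75]],.012),([[-35,-13],[35,-13],[35,13],[-35,13]],.05),([[50,-20],[50,20]],.09),([[-45,22],[-29,22]],.09),([[29,22],[45,22]],.09)):
    w=np.array(pts)/1000@R.T+J
    p=proj(np.c_[w,np.full(len(w),z)],c).astype(int)
    cv2.polylines(im,[p.reshape(-1,1,2)],True,(255,0,255),1)
cv2.imwrite("pics/w2o.png",im)
E
```

```text
5.725 [0.46495861 0.059969   0.38659546] [[-0.949, 0.315, 0.0], [0.315, 0.949, 0.0], [-0.0, 0.0, -1.0]] [ 0.2719336  -0.12242327 -4.10263692] 0.5112348296276423
```

View pics/w2o.png

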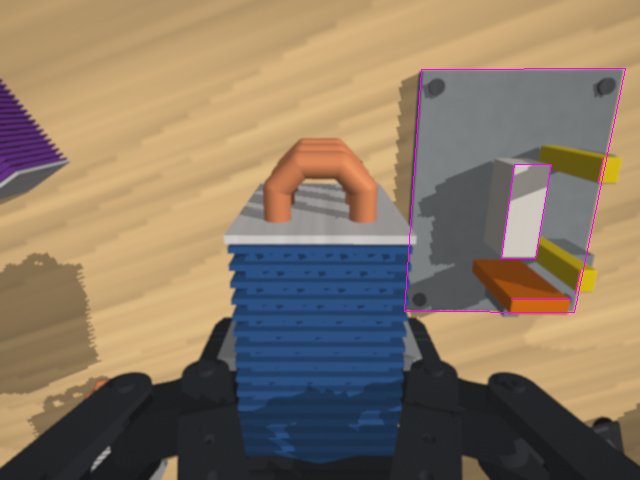

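The overlay shows the predicted jig outline within 1–2 px of the real plate (405–625, 70–312). The core is held squarely with its bends towards the camera. Next I move to the approach pose, 20 mm and 15 mm short of the stops, and descend.

>>> servo_tool:
  plan:
    - [[0.0067,0.0448,0,0,-1],[0.0067,0.0448,0,0,-1],[0.0067,0.0448,0,0,-1],[0.0067,0.0448,0,0,-1],[0,0,0.048,0,-1],[0,0,0.048,0,-1],[0,0,0.048,0,-1],[0,0,0.03,0,-1],[0,0,0.016,0,-1],[0,0,0,0,-1],[0,0,0,0,-1],[0,0,0,0,-1]]

```text
time_s: 7.22
ee_pos: [0.4891, 0.1938, 0.2448]
tool_rot: [[-0.948, 0.318, 0.001], [0.318, 0.948, 0.0], [-0.001, 0.001, -1.0]]
wrist_force: [-0.4, -0.5, -4.1]
gripper_width: 0.509
grasp_force: 53.1
```

>>> servo_tool:
  plan:
    - [[0,0,0.0027,0,-1],[0,0,0.0027,0,-1],[0,0,0.0014,0,-1],[0,0,0.0014,0,-1],[0,0,0,0,-1],[0,0,0,0,-1]]

```text
time_s: 7.98
ee_pos: [0.4891, 0.1939, 0.2383]
tool_rot: [[-0.948, 0.318, 0.001], [0.318, 0.948, 0.0], [-0.001, 0.001, -1.0]]
wrist_force: [-1.5, -0.1, 5.5]
gripper_width: 0.507
grasp_force: 54.2
```

>>> servo_tool:
  plan:
    - [[-0.0027,0.002,0,0,-1],[-0.0027,0.002,0,0,-1],[-0.0027,0.002,0,0,-1],[-0.0027,0.002,0,0,-1],[-0.0027,0.002,0,0,-1],[-0.0027,0.002,0,0,-1],[-0.0027,0.002,0,0,-1],[0,0,0,0,-1],[0,0,0,0,-1]]

```text
time_s: 9.1
ee_pos: [0.506, 0.1993, 0.2383]
tool_rot: [[-0.948, 0.318, 0.002], [0.318, 0.948, 0.0], [-0.001, 0.001, -1.0]]
wrist_force: [0.9, 1.0, 5.1]
gripper_width: 0.507
grasp_force: 54.3
```

```bash
cat > s.py <<'E'
from h import *
o=bot.get_obs(); R=np.array(o["tool_rot"]); 
d=np.array(o["ee_pos"][:2])-[.513,.2016]; t=np.radians(-18.6); c,s=np.cos(t),np.sin(t)
print(o["time_s"],"jig xy mm",np.round(1e3*np.array([c*d[0]+s*d[1],-s*d[0]+c*d[1]]),1),"z",round(o["ee_pos"][2],4),"F tool",np.round(R.T@o["wrist_force"],1),"M tool",np.round(R.T@o["torque"],2),"yaw",np.degrees(np.arctan2(R[0,1],R[1,1])),"grip",o["grasp_force"])
E
python3 s.py
```

```text
9.1 jig xy mm [-5.9 -4.4] z 0.2383 F tool [-0.5  1.2 -5.1] M tool [-0.03 -0.13 -0.01] yaw 18.556594366767907 grip 54.31764543056488
```

Now in 1 mm steps along x until the orange stop is touched.

>>> servo_tool:
  plan:
    - [[-0.0014,0,0,0,-1],[-0.0014,0,0,0,-1],[-0.0014,0,0,0,-1],[-0.0014,0,0,0,-1],[0,0,0,0,-1]]

```text
time_s: 9.72
ee_pos: [0.5098, 0.1981, 0.2383]
tool_rot: [[-0.948, 0.318, 0.001], [0.318, 0.948, 0.0], [-0.001, 0.001, -1.0]]
wrist_force: [-1.8, 1.7, 6.2]
gripper_width: 0.507
grasp_force: 54.5
```

>>> servo_tool:
  plan:
    - [[0,0.0014,0,0,-1],[0,0.0014,0,0,-1],[0,0.0014,0,0,-1],[0,0,0,0,-1]]

```text
time_s: 10.22
ee_pos: [0.5109, 0.2008, 0.2383]
tool_rot: [[-0.948, 0.318, 0.001], [0.318, 0.948, -0.0], [-0.001, 0.0, -1.0]]
wrist_force: [-1.0, -2.2, 6.4]
gripper_width: 0.507
grasp_force: 54.5
```

```bash
python3 s.py
```

```text
10.225 jig xy mm [-1.7 -1.4] z 0.2383 F tool [ 0.2 -2.3 -6.4] M tool [ 0.37 -0.09 -0.02] yaw 18.55714859265195 grip 54.463528990745544
```

>>> servo_tool:
  plan:
    - [[0,0.0008,0,0,-1],[0,0,0,0,-1],[0,0,0,0,-1]]

```text
time_s: 10.6
ee_pos: [0.5111, 0.2014, 0.2383]
tool_rot: [[-0.948, 0.318, 0.001], [0.318, 0.948, -0.0], [-0.001, 0.0, -1.0]]
wrist_force: [-0.4, -1.4, 7.3]
gripper_width: 0.511
grasp_force: 54.5
```

```bash
python3 s.py
```

```text
10.6 jig xy mm [-1.7 -0.8] z 0.2383 F tool [-0.1 -1.5 -7.3] M tool [ 0.47 -0.13 -0.03] yaw 18.556583979268265 grip 54.54121291637421
```

>>> servo_tool:
  plan:
    - [[-0.0013,0,0,0,-1],[0,0,0,0,-1],[0,0,0,0,-1]]

```text
time_s: 10.98
ee_pos: [0.5118, 0.2013, 0.2383]
tool_rot: [[-0.948, 0.318, 0.0], [0.318, 0.948, 0.0], [-0.0, 0.0, -1.0]]
wrist_force: [-4.3, -0.4, 9.0]
gripper_width: 0.507
grasp_force: 54.7
```

```bash
python3 s.py
```

```text
10.975 jig xy mm [-1.  -0.7] z 0.2383 F tool [ 3.9 -1.7 -9. ] M tool [0.29 0.46 0.03] yaw 18.55340113910921 grip 54.71788823604584
```

>>> servo_tool:
  plan:
    - [[0,0.0013,0,0,-1],[0,0,0,0,-1],[0,0,0,0,-1]]

```text
time_s: 11.35
ee_pos: [0.5121, 0.2021, 0.2383]
tool_rot: [[-0.948, 0.318, 0.0], [0.318, 0.948, -0.0], [-0.0, -0.0, -1.0]]
wrist_force: [-5.2, -1.2, 9.0]
gripper_width: 0.508
grasp_force: 54.8
```

```bash
python3 s.py
```

```text
11.35 jig xy mm [-1.   0.2] z 0.2383 F tool [ 4.5 -2.8 -9. ] M tool [ 0.59  0.45 -0.01] yaw 18.549655196062574 grip 54.834043979644775
```

>>> servo_tool:
  plan:
    - [[-0.0006,0.0007,0,0,-1],[0,0,0,0,-1],[0,0,0,0,-1]]

```text
time_s: 11.72
ee_pos: [0.5124, 0.2024, 0.2383]
tool_rot: [[-0.948, 0.318, -0.001], [0.318, 0.948, -0.0], [0.001, -0.001, -1.0]]
wrist_force: [-10.8, -3.2, 12.6]
gripper_width: 0.507
grasp_force: 55.3
```

```bash
python3 s.py
```

```text
11.725 jig xy mm [-0.8  0.6] z 0.2383 F tool [  9.2  -6.5 -12.6] M tool [1.   0.98 0.05] yaw 18.54899938221061 grip 55.27755796909332
```

>>> servo_tool:
  plan:
    - [[0,0.0009,0,0,-1],[0,0,0,0,-1],[0,0,0,0,-1],[0,0,0,0,-1]]

```text
time_s: 12.22
ee_pos: [0.5126, 0.203, 0.2383]
tool_rot: [[-0.948, 0.318, -0.001], [0.318, 0.948, -0.0], [0.001, -0.001, -1.0]]
wrist_force: [-10.6, -2.1, 13.0]
gripper_width: 0.512
grasp_force: 55.3
```

```bash
python3 s.py; python3 - <<'E'
from h import *
im=vision.grab_frame("top")[195:285,200:300]; a=cv2.resize(im,None,fx=4,fy=4,interpolation=cv2.INTER_CUBIC)
b=cv2.resize(vision.grab_frame("wrist"),(480,360)); cv2.imwrite("pics/f1.png",np.hstack([a[:360,:310],b]))
E
python3 s.py
```

```text
12.225 jig xy mm [-0.8  1.2] z 0.2383 F tool [  9.4  -5.4 -13. ] M tool [1.03 0.96 0.03] yaw 18.55139574178743 grip 55.26995122432709
12.325 jig xy mm [-0.8  1.2] z 0.2383 F tool [  9.1  -6.3 -12. ] M tool [0.95 1.   0.04] yaw 18.551409056033425 grip 55.269906520843506
```

View pics/f1.png

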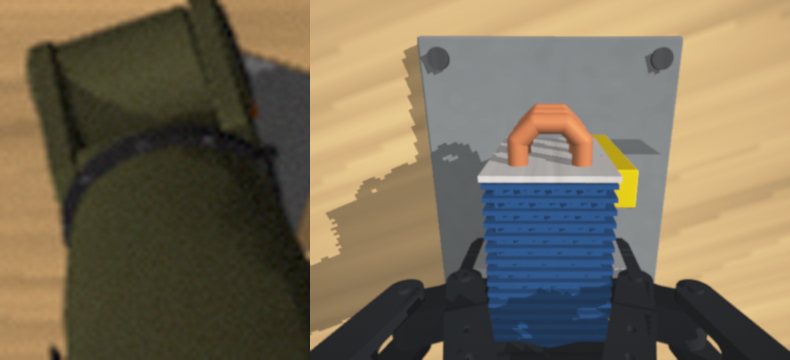

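The wrist view shows the core upright, with its side at (618,205) next to the visible yellow pad. The y force isn't rising with travel, so it may only be friction. I'll push further in y.

>>> servo_tool:
  plan:
    - [[0,0.0009,0,0,-1],[0,0,0,0,-1],[0,0,0,0,-1]]

```text
time_s: 12.7
ee_pos: [0.5128, 0.2033, 0.2383]
tool_rot: [[-0.948, 0.318, -0.002], [0.318, 0.948, -0.001], [0.001, -0.002, -1.0]]
wrist_force: [-12.0, -8.4, 15.6]
gripper_width: 0.507
grasp_force: 55.4
```

```bash
python3 s.py
```

```text
12.7 jig xy mm [-0.8  1.5] z 0.2383 F tool [  8.7 -11.8 -15.6] M tool [ 1.74  1.04 -0.04] yaw 18.547118427702184 grip 55.407536029815674
```

>>> servo_tool:
  plan:
    - [[0,0.0009,0,0,-1],[0,0,0,0,-1],[0,0,0,0,-1]]

```text
time_s: 13.08
ee_pos: [0.5129, 0.2035, 0.2383]
tool_rot: [[-0.948, 0.318, -0.003], [0.318, 0.948, -0.002], [0.002, -0.003, -1.0]]
wrist_force: [-15.4, -14.5, 18.1]
gripper_width: 0.508
grasp_force: 55.7
```

```bash
python3 s.py
```

```text
13.075 jig xy mm [-0.7  1.7] z 0.2383 F tool [ 10.1 -18.7 -18.1] M tool [ 2.63  1.13 -0.14] yaw 18.555241687942424 grip 55.703421235084534
```

Contact with the side stop is now firm. I'll add a little more push in x, settle and check.

>>> servo_tool:
  plan:
    - [[-0.0007,0,0,0,-1],[0,0,0,0,-1],[0,0,0,0,-1],[0,0,0,0,-1],[0,0,0,0,-1],[0,0,0,0,-1]]

```text
time_s: 13.82
ee_pos: [0.5131, 0.2035, 0.2383]
tool_rot: [[-0.948, 0.318, -0.004], [0.318, 0.948, -0.002], [0.003, -0.003, -1.0]]
wrist_force: [-20.2, -11.8, 20.6]
gripper_width: 0.508
grasp_force: 56.2
```

```bash
python3 s.py; python3 - <<'E'
from h import *
im=vision.grab_frame("wrist"); cv2.imwrite("pics/f2.png",im[80:480,200:640])
E
python3 s.py
```

```text
13.825 jig xy mm [-0.5  1.8] z 0.2383 F tool [ 15.4 -17.7 -20.5] M tool [ 2.52  1.71 -0.03] yaw 18.551116571059826 grip 56.18097960948944
13.875 jig xy mm [-0.5  1.8] z 0.2383 F tool [ 15.5 -19.9 -20.4] M tool [ 2.59  1.8  -0.07] yaw 18.55145137613478 grip 56.18028938770294
```

View pics/f2.png

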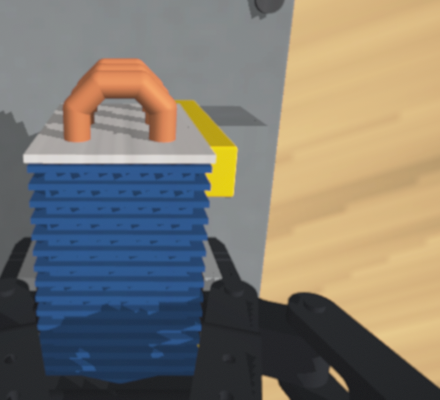

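The core is flat against the yellow pad at crop (212,170) and upright. Forces are steady at about 15 N on the end stop, 19 N on the side stop and 20 N downward. I'm handing in.

```bash
python3 -c "
from workcell import bot
print(bot.close_job())"
```

```text
the job is handed in; nothing more can be done
None
```

I handed the job in with the blue core still gripped on the rest, its flat end against the orange stop and its long side against the yellow stop. The wrist force was steady at about 15 N towards the end stop, 19 N towards the side stop and 20 N down. I could see only one yellow pad, so contact with the orange stop and the second pad is inferred from those forces, and no verdict was returned.

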